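# Walk the mounted stone home into the viewing station

### The job

The heavy stone on its dark wooden plinth is too wide to grip and overhangs the middle of the plinth's rear edge, so walk it along the desk into the viewing station from the plinth's two rear corners, until the plinth stands square and fully home with its front edge against the stop bar hidden somewhere under the hood. Come up to the stop gently, never touch the stone itself, never let the plinth swing more than about 20 degrees off the station's direction or tip, leave the other things on the desk where they are, and let go at the end.

Things in the scene. Friction and masses are not known exactly. Their poses are not given: they have to be found in the camera images.
- plinth: dark wooden board 130 (x) x 190 (y) x 30 high lying flat on the desk and sliding on it; origin at the middle of its underside; its x axis points forward, into the station, y to its left, z up. With its stone 1.1 to 2.0 kg; sliding it takes 5 to 20 N, turning it by a corner about half
- stone: rough grey stone fixed on the plinth, not to be touched; its frame is the plinth's. It covers y = -58 to 58 (at the rear edge -52 to 54) and overhangs the plinth's rear edge by up to 13 mm, from 30 to 50 above the desk at the rear, up to 75 farther forward. So only the outer 40 mm of the rear edge, left and right, can be pushed with an upright tool
- rear_left (a point): the rear left corner of the plinth's footprint, at half its height (15 above its underside), (-65, 95, 15) mm in the plinth's frame
- rear_right (a point): the rear right corner of the plinth's footprint, at half its height (15 above its underside), (-65, -95, 15) mm in the plinth's frame
- front_left (a point): the front left corner of the plinth's footprint, at half its height (15 above its underside), (65, 95, 15) mm in the plinth's frame
- front_right (a point): the front right corner of the plinth's footprint, at half its height (15 above its underside), (65, -95, 15) mm in the plinth's frame
- station: fixed grey viewing station; origin on the desk in the middle of the bay; x points in, y to the left as one looks in. Two aluminium cheeks 25 high bound the bay at y = +-104 from x = -50 inward (9 mm of play each side of the plinth); a hood, underside 100 and top 116 above the desk, covers x = -30 to 95. Under it, out of sight, a rubber stop bar 24 high runs right across the bay, square to it
- bay_middle (a point): the point of the station's origin, on the desk: the middle of the range in which the stop bar's face may lie, from 12 mm before it to 12 mm beyond it along the station's x (set anew each time; found only by pushing until each front corner comes up against it). Home, the plinth's rear edge is 118 to 142 before this point. It is hard: arrive at 25 mm/s or less; over 60 N on it is ramming
- mouth (a point): on the desk, mid mouth, 77 mm before the station's origin: here the two flared lips begin, about 119 mm to either side, narrowing to the cheeks 27 mm farther in
- torch: bystander: brass pocket torch lying on its clip, 130 long, 28 thick; origin under its middle, x along it
- pebble: bystander: brown rough stone about 70 x 50 x 45; origin under its middle
- boulder: bystander: pale rough stone about 130 x 90 x 75; origin under its middle
- cup: bystander: white tea cup, 72 across, 65 high; origin under its middle
- bangle: bystander: white stone bangle lying flat, 76 across, 12 high; origin under its middle
- loupe: bystander: folding loupe, about 85 long, 22 high; origin under its lens
Things that resemble listed ones, but are neither listed nor needed, are in the scene too. What is shaped like the plinth but pink or yellow is not meant.

How it is judged:
By the outcome, as a careful person would: the job done as asked, in the order asked, and still so for the second after the job is handed in, with the robot touching nothing.
It also fails if it takes over 64 s, if anything falls off the work surface, if the arm or the gripper's body presses on something with over 40 N, if the wrist force passes 120 N, or if a joint passes its speed limit or range.

### The arm

A 6-joint arm with a two-finger parallel gripper is mounted at the origin on the work surface. World frame = base frame: x ahead of the robot, y to its left, z up, the work surface at z = 0. Lengths are in mm, angles in degrees, forces in N, time in s.
With the tool pointing down it reaches from about 300 to 850 mm from the base axis. Payload 4.2 kg.
Tool frame: the origin (TCP) lies midway between the tips of the shut fingers; the grasp point (between the pads) lies 19 mm behind it (env.grip_point_offset is the distance from the TCP to the grasp point, in mm); z points along the fingers, x is the direction in which the jaws open and shut, and the axes are right-handed (so a half turn about z gives the same grasp; the last joint's range is limited). The gripper opens to 91 mm and grips with 3 to 60 N. Pads are 32 mm wide; open, the fingers measure 118 mm over their backs; the gripper's body (76 mm by 178 mm) begins 60 mm behind the grasp point.
Start: joints at [70.588, 18.312, 89.639, -0, 72.044, -1.146], TCP at [180.223, 546.043, 213.976] pointing down, gripper open.
Joint ranges: [-177.97, 177.97], [-48.28, 115.42], [12.27, 149.76], [-77.06, 257.06], [2.81, 150.46], [-146.56, 146.56]. Speed limits (degrees/s): [147.25, 147.25, 180, 180, 180, 180].

### API

Orientations are given as [roll, pitch, yaw] about the fixed x, y, z axes, in that order (R = Rz(yaw) Ry(pitch) Rx(roll)).
In Python, from workcell import env gives the robot as it stands.
- The arm moves only by the shell command python3 -m pendant 'ROWS' [FORCE]. ROWS is JSON, a list of rows, each an object with "xyz": the shift along the tool's x, y, z in m, a list of three; "roll": the turn about the tool's z in degrees; "jaw": the closure, from 0 (fully open) to 1 (shut). A call has exactly 8 rows; each row is the pose to reach, as a shift and turn from the pose commanded when the call began, along the tool's axes at that moment; what a row does not reach only later rows make up. A row lasts 1/8 s, in which the tool goes at most 62.5 mm and 10.7 degrees, less where a joint would pass 70% of its speed; a pose out of reach is approached as far as the arm can. A call with a gripper value outside its range is refused whole. The fingers move at their own pace and stop on an object; FORCE is the grip in N (left out, the last holds). Time passes only in rows, so rows that repeat a pose let the fingers close, or fill a call up. It gives the time, the measured TCP pose, the force and the opening at its end, in the units of the state.
- env.state(): the state, without advancing time (a new reading comes with each control period).
- env.grab_frame(name): name is "scene" or "side" or "wrist"; returns (picture, depth): 420x560x3 uint8, blue, green, red; 420x560 float32, mm along the optical axis (not along the pixel's ray), 0 where there is no reading.
- env.camera_params(name): a dict with "camera_matrix" (3x3 intrinsics, pixels), "cam_to_world" (4x4, takes a point from camera to world coordinates); the wrist camera has in their place "hand_eye" (4x4, takes a point from camera to tool coordinates, whose origin is the TCP and whose axes are the tool frame's). Camera axes: x right, y up, looking along -z (the intrinsics and any distortion apply to the point x, -y, -z); pixel columns grow to the right and rows downward; lengths in mm; the calibration is good to about 2 mm. The wrist camera is an equidistant fisheye: a pixel r from the principal point sees the ray r / f radians off the axis. A picture is of the moment at which its call begins: read the wrist's pose just before it. camera_params takes no time and is no camera call.
- env.job_done(): hands the job in, once; it reports no verdict.
The state is a dict: "time_s": time; "qpos": joint angles; "qvel": joint speeds; "effort": joint torques, N m; "ee_pos": TCP position; "ee_rot": TCP orientation; "force": force on the tool from outside, world axes, zero at the start; "torque": the same for the moment, N m; "gripper_width": finger opening in mm.
Only numpy, scipy, OpenCV 4.12 (cv2) and the standard library are available. Lean on these libraries where they do the work, as an engineer would, in place of code of your own. Each camera call takes 0.05 s, during which the arm holds its last target. There are 200 camera calls.

## Working session

There is one attempt and no reset: what is moved stays moved. The work goes in short steps, Python scripts to look and compute and a shell command to move; the robot and the scene stay as the last step left them, time stands still between calls to the robot, and variables do not carry over. Pictures are saved under pics/ and viewed, about 8 in all and at most 12, crops included, and the job is handed in when it is done.

```bash
mkdir -p pics; ls; python3 - <<'E'
from workcell import env
import cv2,numpy as np
s=env.state();print(s)
for n in("scene","side"):
    p,d=env.grab_frame(n);cv2.imwrite(f"pics/{n}0.png",p);np.savez(f"pics/{n}0.npz",p=p,d=d)
    c=env.camera_params(n);print(n,{k:np.round(v,3).tolist() if not isinstance(v,str) else v for k,v in c.items()}, (d>0).mean())
E
```

```text
pics
{'time_s': 0.0, 'qpos': array([ 7.05884331e+01,  1.83522089e+01,  8.97053988e+01, -7.29916804e-04,
        7.20435131e+01, -1.14389658e+00]), 'qvel': array([-0.00275706, -0.04698313,  0.00941456, -0.06581325, -0.07605761,
        0.00025098]), 'effort': array([-1.53592602e-03, -4.12465346e+01, -2.31972599e+01,  7.27286492e-02,
        4.56078211e-02, -1.36893614e-04]), 'ee_pos': array([180.05685763, 545.55956216, 213.12141009]), 'ee_rot': array([-1.79998675e+02,  1.01114603e-01,  7.17325565e+01]), 'force': array([-0.10192703,  0.41199418, -0.02230765]), 'torque': array([-0.04714952,  0.02373989, -0.00360021]), 'gripper_width': 91.11983925399572}
scene {'camera_matrix': [[518.308, 0.0, 272.2], [0.0, 518.308, 219.074], [0.0, 0.0, 1.0]], 'cam_to_world': [[0.002, -0.785, 0.619, 1413.06], [1.0, -0.004, -0.007, -15.377], [0.008, 0.619, 0.785, 1103.182], [0.0, 0.0, 0.0, 1.0]]} 0.9957865646258504
side {'camera_matrix': [[408.589, 0.0, 276.202], [0.0, 408.589, 210.914], [0.0, 0.0, 1.0]], 'cam_to_world': [[0.88, 0.256, -0.4, 37.959], [-0.475, 0.481, -0.737, -987.196], [0.003, 0.838, 0.545, 807.131], [0.0, 0.0, 0.0, 1.0]]} 0.9958886054421768
```

View pics/scene0.png

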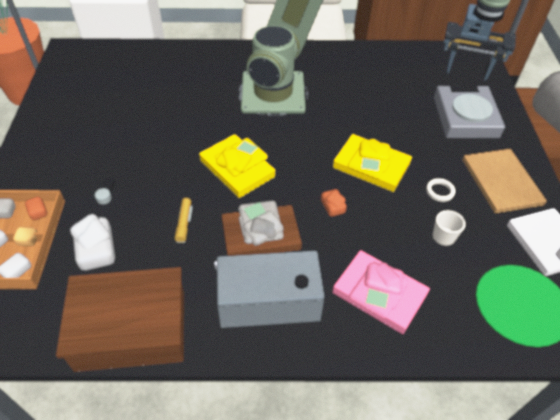

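View pics/side0.png

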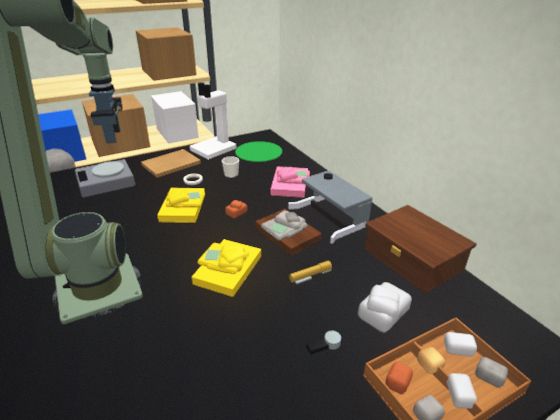

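The scene view shows the dark plinth with the grey stone at about (262,230) and the grey hood at (270,288). The yellow boards at (237,163) and (372,162) are near the robot. The torch is at (183,220), the pebble at (334,203) and the pink board at (381,290). The side view shows the plinth at (288,228), in front of the aluminium lips at (305,203) and (347,232).

```bash
cat > h.py <<'E'
import numpy as np,cv2
from workcell import env
def cloud(n,p,d):
    c=env.camera_params(n);K=c["camera_matrix"];T=c["cam_to_world"]
    v,u=np.mgrid[:420,:560]
    P=np.stack([(u-K[0,2])*d/K[0,0],-(v-K[1,2])*d/K[1,1],-d],-1)
    return P@T[:3,:3].T+T[:3,3]
def rect(P):
    r=cv2.minAreaRect(P[:,:2].astype(np.float32));return r,cv2.boxPoints(r).round(1).tolist()
E
python3 - <<'E'
from h import *
for n,bp,bh in(("scene",(215,195,310,262),(205,240,335,335)),("side",(245,195,325,255),(285,165,375,250))):
    z=np.load(f"pics/{n}0.npz");p,d=z["p"],z["d"];W=cloud(n,p,d)
    hsv=cv2.cvtColor(p,cv2.COLOR_BGR2HSV)
    def box(b):
        m=np.zeros(d.shape,bool);m[b[1]:b[3],b[0]:b[2]]=1;return m&(d>0)
    brown=(hsv[...,0]<18)&(hsv[...,1]>80)&(hsv[...,2]>35)
    m=box(bp)&brown
    m=m&(W[...,2]>20)&(W[...,2]<40)
    print(n,"plinth",m.sum(),np.median(W[m][:,2]),rect(W[m]))
    m=box(bh)&(W[...,2]>106)&(W[...,2]<126);m=cv2.erode(m.astype(np.uint8),np.ones((2,2)))>0
    print("hood",m.sum(),np.median(W[m][:,2]),rect(W[m]))
    m=box(bh)&(W[...,2]>17)&(W[...,2]<35)&(hsv[...,1]<60)&(hsv[...,2]>100)
    print("cheek",m.sum(),W[m].min(0) if m.any() else 0,W[m].max(0) if m.any() else 0)
    for k,b in dict(torch=(170,190,200,250),pebble=(318,185,352,220)).items() if n=="scene" else ():
        m=box(b)&(W[...,2]>8);print(k,rect(W[m]))
    if n=="side":
        m=box((285,190,330,212))&(W[...,2]>12)&(W[...,2]<40)&(hsv[...,1]<60)&(hsv[...,2]>100);print("lipL",rect(W[m]))
        m=box((328,220,370,245))&(W[...,2]>12)&(W[...,2]<40)&(hsv[...,1]<60)&(hsv[...,2]>100);print("lipR",rect(W[m]))
E
```

```text
scene plinth 1674 28.932858761876673 (((597.8126220703125, -35.57264709472656), (136.07382202148438, 190.80459594726562), 10.386899948120117), [[513.7000122070312, 46.0], [548.0999755859375, -141.6999969482422], [681.9000244140625, -117.0999984741211], [647.5, 70.5]])
hood 4688 115.21349202045661 (((798.4204711914062, -12.675033569335938), (125.69609832763672, 229.09219360351562), 4.533959865570068), [[726.7000122070312, 96.5], [744.7999877929688, -131.8000030517578], [870.0999755859375, -121.9000015258789], [852.0, 106.5]])
cheek 389 [ 634.08867064 -147.74371723   17.01796151] [865.59182022 104.92655678  34.95902259]
torch (((557.969482421875, -241.462158203125), (26.907737731933594, 134.79136657714844), 87.09992218017578), [[490.0, -251.5], [624.5999755859375, -258.29998779296875], [626.0, -231.39999389648438], [491.29998779296875, -224.60000610351562]])
pebble (((500.002197265625, 160.48936462402344), (71.92082214355469, 52.97121810913086), 24.70496368408203), [[456.29998779296875, 169.5], [478.3999938964844, 121.4000015258789], [543.7000122070312, 151.5], [521.5999755859375, 199.
[... 494 characters left out ...]
929688, -137.6999969482422], [864.2000122070312, -127.5], [845.5999755859375, 99.0999984741211]])
cheek 238 [ 567.64910768 -151.23866207   17.00012438] [847.51484751 102.65737969  34.78317476]
lipL (((747.1439208984375, 90.09304809570312), (43.47792053222656, 136.22998046875), 73.4136962890625), [[675.7000122070312, 88.69999694824219], [806.2000122070312, 49.79999923706055], [818.5999755859375, 91.5], [688.0999755859375, 130.39999389648438]])
lipR (((768.9349975585938, -126.56655883789062), (155.5509490966797, 29.050003051757812), 8.050691604614258), [[689.9000244140625, -123.0999984741211], [694.0, -151.8000030517578], [848.0, -130.10000610351562], [843.9000244140625, -101.30000305175781]])
```

```bash
python3 - <<'E'
from h import *
for n in("scene","side"):
    z=np.load(f"pics/{n}0.npz");p,d=z["p"],z["d"];W=cloud(n,p,d)
    hsv=cv2.cvtColor(p,cv2.COLOR_BGR2HSV)
    y=(hsv[...,0]>22)&(hsv[...,0]<35)&(hsv[...,1]>150)&(d>0)&(W[...,0]>200)
    k,l,st,_=cv2.connectedComponentsWithStats(y.astype(np.uint8))
    for i in range(1,k):
        if st[i,4]>300: print(n,st[i],rect(W[l==i])[1],np.percentile(W[l==i][:,2],[50,98]))
E
python3 -m pendant '[{"xyz":[0,0,0],"roll":-8,"jaw":1},{"xyz":[0,0,0],"roll":-16,"jaw":1},{"xyz":[0,0,0],"roll":-23,"jaw":1},{"xyz":[0,0,0],"roll":-23,"jaw":1},{"xyz":[0,0,0],"roll":-23,"jaw":1},{"xyz":[0,0,0],"roll":-23,"jaw":1},{"xyz":[0,0,0],"roll":-23,"jaw":1},{"xyz":[0,0,0],"roll":-23,"jaw":1}]' 20
```

```text
scene [ 199  134   77   64 2752] [[182.39999389648438, -105.4000015258789], [294.1000061035156, -244.1999969482422], [474.1000061035156, -99.30000305175781], [362.29998779296875, 39.5]] [30.10389063 67.03752202]
scene [ 333  134   79   58 2588] [[181.60000610351562, 251.5], [351.5, 150.39999389648438], [458.3999938964844, 329.8999938964844], [288.5, 431.1000061035156]] [29.92169698 66.9355405 ]
side [ 157  187   48   36 1301] [[215.5, 243.89999389648438], [355.6000061035156, 162.5], [481.3999938964844, 379.1000061035156], [341.29998779296875, 460.5]] [29.42107109 65.72707549]
side [ 191  239   71   58 2463] [[206.3000030517578, -84.4000015258789], [318.79998779296875, -222.8000030517578], [494.79998779296875, -79.80000305175781], [382.29998779296875, 58.599998474121094]] [29.73705316 66.38339918]
time_s: 1.1
ee_pos: [180.2, 546.0, 214.0]
ee_rot: [180.0, -0.0, 94.7]
force: [-1.2, -0.5, -0.4]
gripper_width: 14.3
```

```bash
python3 -m pendant '[{"xyz":[-0.055,0.023,0],"roll":0,"jaw":1},{"xyz":[-0.110,0.046,0],"roll":0,"jaw":1},{"xyz":[-0.165,0.07,0],"roll":0,"jaw":1},{"xyz":[-0.22,0.093,0],"roll":0,"jaw":1},{"xyz":[-0.275,0.117,0],"roll":0,"jaw":1},{"xyz":[-0.33,0.140,0],"roll":0,"jaw":1},{"xyz":[-0.385,0.164,0],"roll":0,"jaw":1},{"xyz":[-0.44,0.187,0],"roll":0,"jaw":1}]'
python3 -m pendant '[{"xyz":[-0.05,0.022,0],"roll":0,"jaw":1},{"xyz":[-0.104,0.044,0],"roll":0,"jaw":1},{"xyz":[-0.104,0.044,0.03],"roll":0,"jaw":1},{"xyz":[-0.104,0.044,0.06],"roll":0,"jaw":1},{"xyz":[-0.104,0.044,0.09],"roll":0,"jaw":1},{"xyz":[-0.104,0.044,0.09],"roll":0,"jaw":1},{"xyz":[-0.104,0.044,0.09],"roll":0,"jaw":1},{"xyz":[-0.104,0.044,0.09],"roll":0,"jaw":1}]'
python3 - <<'E'
from h import *
s=env.state();print(s["ee_pos"],s["ee_rot"],s["force"],s["gripper_width"])
c=env.camera_params("wrist");print({k:np.round(v,3).tolist() for k,v in c.items() if not isinstance(v,str)})
p,d=env.grab_frame("wrist");cv2.imwrite("pics/w1.png",p);np.savez("pics/w1.npz",p=p,d=d,pos=s["ee_pos"],rot=s["ee_rot"])
E
```

```text
time_s: 2.1
ee_pos: [403.7, 121.2, 214.4]
ee_rot: [179.9, -0.0, 94.7]
force: [0.5, -0.1, 0.4]
gripper_width: 0.6
time_s: 3.1
ee_pos: [456.4, 23.1, 125.3]
ee_rot: [179.8, 0.0, 94.7]
force: [-0.6, 0.0, 0.0]
gripper_width: 0.4
[456.36408941  23.07770318 125.29387108] [1.79830715e+02 4.26763115e-03 9.47406390e+01] [-0.604623    0.02551361  0.03215068] 0.4373135669886847
{'camera_matrix': [[325.192, 0.0, 282.664], [0.0, 325.192, 204.416], [0.0, 0.0, 1.0]], 'hand_eye': [[1.0, -0.001, -0.001, 0.128], [-0.001, -0.971, -0.239, -66.16], [-0.001, 0.239, -0.971, -170.35], [0.0, 0.0, 0.0, 1.0]]}
```

View pics/w1.png

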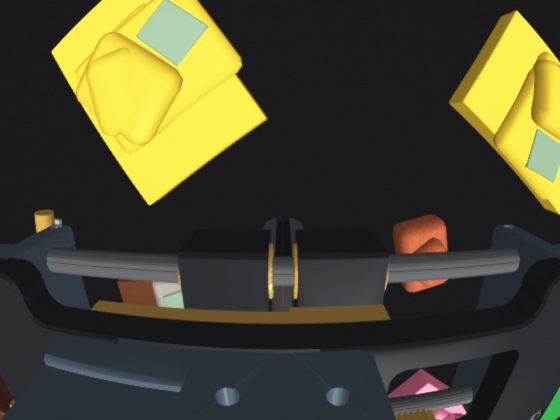

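The wrist view shows two yellow boards. The nearer one's front corner is at about (150,205), roughly world (465,-95). The plinth is mostly hidden behind the gripper at (137,292), and the path down is clear. I'll lower the tool and feel for the left rear corner.

```bash
python3 -m pendant '[{"xyz":[0,0,0.04],"roll":0,"jaw":1},{"xyz":[0,0,0.08],"roll":0,"jaw":1},{"xyz":[0,0,0.112],"roll":0,"jaw":1},{"xyz":[0,0.01,0.112],"roll":0,"jaw":1},{"xyz":[0,0.02,0.112],"roll":0,"jaw":1},{"xyz":[0,0.03,0.112],"roll":0,"jaw":1},{"xyz":[0,0.033,0.112],"roll":0,"jaw":1},{"xyz":[0,0.036,0.112],"roll":0,"jaw":1}]'
python3 -m pendant '[{"xyz":[0,0.002,0],"roll":0,"jaw":1},{"xyz":[0,0.004,0],"roll":0,"jaw":1},{"xyz":[0,0.006,0],"roll":0,"jaw":1},{"xyz":[0,0.008,0],"roll":0,"jaw":1},{"xyz":[0,0.01,0],"roll":0,"jaw":1},{"xyz":[0,0.012,0],"roll":0,"jaw":1},{"xyz":[0,0.014,0],"roll":0,"jaw":1},{"xyz":[0,0.016,0],"roll":0,"jaw":1}]'
python3 - <<'E'
from h import *
p,d=env.grab_frame("scene");cv2.imwrite("pics/s1.png",cv2.resize(p[180:340,140:360],None,fx=3,fy=3));s=env.state();print(s["ee_pos"],s["force"])
E
```

```text
time_s: 4.15
ee_pos: [491.5, 26.0, 12.4]
ee_rot: [180.0, -0.0, 94.7]
force: [0.7, -0.3, -0.2]
gripper_width: 0.2
time_s: 5.15
ee_pos: [502.7, 27.5, 11.3]
ee_rot: [-179.5, -0.1, 94.7]
force: [-8.9, 2.4, 5.1]
gripper_width: 0.5
[503.05654409  27.65695453  11.26296675] [-7.33053784  3.18051989  3.85807923]
```

View pics/s1.png

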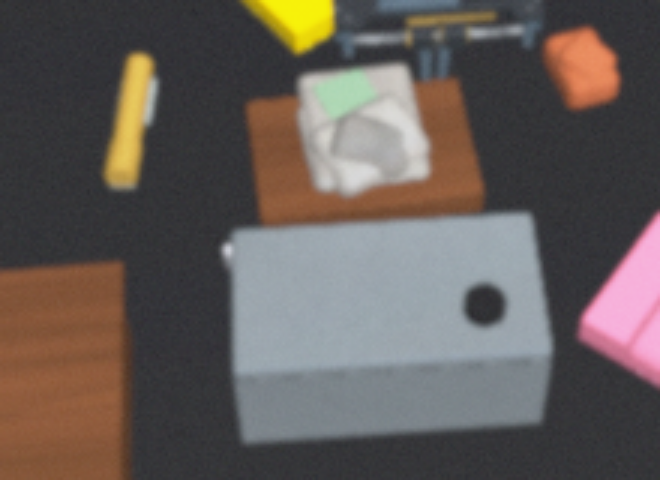

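The finger (440,62) sits on the left part of the plinth's rear edge, clear of the stone (edge at about 412,70). It is already pushing with about 8 N, so I continue on the left to take out the initial yaw.

```bash
python3 -m pendant '[{"xyz":[0,0.002,0],"roll":0,"jaw":1},{"xyz":[0,0.0045,0],"roll":0,"jaw":1},{"xyz":[0,0.007,0],"roll":0,"jaw":1},{"xyz":[0,0.0095,0],"roll":0,"jaw":1},{"xyz":[0,0.012,0],"roll":0,"jaw":1},{"xyz":[0,0.0145,0],"roll":0,"jaw":1},{"xyz":[0,0.016,0],"roll":0,"jaw":1},{"xyz":[0,0.016,0],"roll":0,"jaw":1}]'
cat > look.py <<'E'
from h import *
import sys
z=env.state();p,d=env.grab_frame("scene");W=cloud("scene",p,d);hsv=cv2.cvtColor(p,cv2.COLOR_BGR2HSV)
O=np.array([766,-15.2]);a=np.radians(4.6);R=np.array([[np.cos(a),np.sin(a)],[-np.sin(a),np.cos(a)]])
m=(hsv[...,0]<18)&(hsv[...,1]>80)&(hsv[...,2]>35)&(d>0)&(W[...,2]>24)&(W[...,2]<36)
m[:, :200]=0;m[:,318:]=0;m[:195]=0
S=(W[m][:,:2]-O)@R.T
l=S[:,1]-np.median(S[:,1])
# rear edge: smallest x per 4 mm y-bin; side edges: extremes per x-bin
b=np.round(S[:,1]/4);e=np.array([[4*k,np.sort(S[b==k,0])[:2].mean()] for k in np.unique(b) if (b==k).sum()>5])
ymin,ymax=np.percentile(S[:,1],[.5,99.5])
q=(np.abs(e[:,0]-(ymin+ymax)/2)>60)&(e[:,0]>ymin+5)&(e[:,0]<ymax-5);f=np.polyfit(e[q,0],e[q,1],1)
print("rear edge: yaw %.1f  x@mid %.1f  y %.1f..%.1f"%(-np.degrees(np.arctan(f[0])),np.polyval(f,(ymin+ymax)/2),ymin,ymax))
# tool in the same frame
print("tool st",(R@(z["ee_pos"][:2]-O)).round(1),"rect",rect(np.c_[S,S[:,0]])[0],"F",z["force"].round(1),"t",round(z["time_s"],2))
E
python3 look.py
```

```text
time_s: 6.2
ee_pos: [518.8, 29.4, 11.0]
ee_rot: [-179.5, -0.1, 94.7]
force: [-8.0, 4.4, 3.0]
gripper_width: 0.6
rear edge: yaw 0.3  x@mid -222.1  y -105.9..82.2
tool st [-242.8   64.3] rect ((-160.19052124023438, -11.409645080566406), (188.80471801757812, 135.08807373046875), 89.43163299560547) F [-8.   4.4  3. ] t 6.2
```

```bash
python3 -m pendant '[{"xyz":[0,-0.03,0],"roll":0,"jaw":1},{"xyz":[-0.045,-0.03,0],"roll":0,"jaw":1},{"xyz":[-0.1,-0.03,0],"roll":0,"jaw":1},{"xyz":[-0.155,-0.03,0],"roll":0,"jaw":1},{"xyz":[-0.155,-0.03,0],"roll":0,"jaw":1},{"xyz":[-0.155,-0.02,0],"roll":0,"jaw":1},{"xyz":[-0.155,-0.012,0],"roll":0,"jaw":1},{"xyz":[-0.155,-0.008,0],"roll":0,"jaw":1}]'
python3 -m pendant '[{"xyz":[0,0.0025,0],"roll":0,"jaw":1},{"xyz":[0,0.005,0],"roll":0,"jaw":1},{"xyz":[0.000,0.0075,0],"roll":0,"jaw":1},{"xyz":[0.001,0.01,0],"roll":0,"jaw":1},{"xyz":[0.002,0.0125,0],"roll":0,"jaw":1},{"xyz":[0.003,0.015,0],"roll":0,"jaw":1},{"xyz":[0.004,0.0175,0],"roll":0,"jaw":1},{"xyz":[0.005,0.02,0],"roll":0,"jaw":1}]'
python3 look.py
python3 - <<'E'
from h import *
p,d=env.grab_frame("scene");cv2.imwrite("pics/s2.png",cv2.resize(p[180:300,190:350],None,fx=4.5,fy=4.5))
E
```

```text
time_s: 7.25
ee_pos: [528.9, -125.3, 11.9]
ee_rot: [180.0, -0.0, 94.9]
force: [-0.2, 0.1, -0.8]
gripper_width: 0.2
time_s: 8.25
ee_pos: [544.4, -120.6, 11.1]
ee_rot: [-179.6, 0.0, 94.8]
force: [-5.4, -5.0, 0.6]
gripper_width: 0.6
rear edge: yaw 3.3  x@mid -212.7  y -102.0..89.7
tool st [-229.3  -87.3] rect ((-152.240234375, -6.52337646484375), (130.48699951171875, 190.78195190429688), 3.1304078102111816) F [-5.4 -5.   0.6] t 8.25
```

View pics/s2.png

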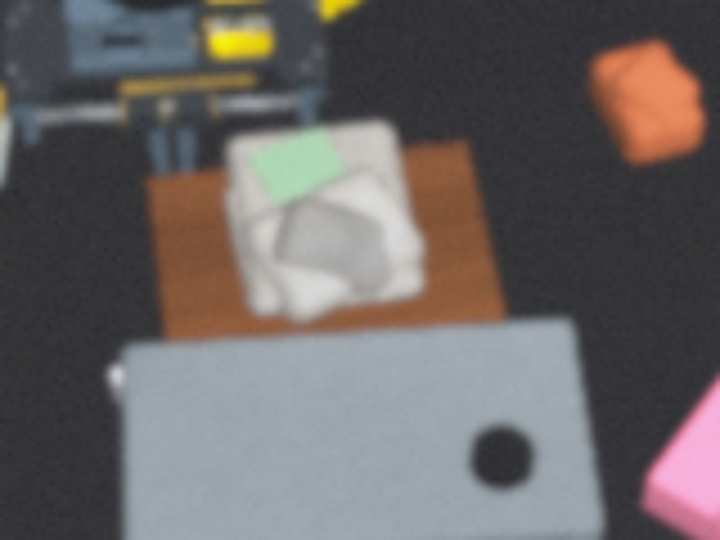

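The finger (172,150) is about 80 mm right of the plinth's middle and well clear of the stone (228). The yaw is about +3° and the plinth has moved left as wanted. I go on alternating.

```bash
python3 -m pendant '[{"xyz":[0.001,0.0025,0],"roll":0,"jaw":1},{"xyz":[0.002,0.005,0],"roll":0,"jaw":1},{"xyz":[0.003,0.0075,0],"roll":0,"jaw":1},{"xyz":[0.004,0.01,0],"roll":0,"jaw":1},{"xyz":[0.004,-0.02,0],"roll":0,"jaw":1},{"xyz":[0.05,-0.02,0],"roll":0,"jaw":1},{"xyz":[0.105,-0.03,0],"roll":0,"jaw":1},{"xyz":[0.161,-0.03,0],"roll":0,"jaw":1}]'
python3 look.py
```

```text
time_s: 9.35
ee_pos: [503.7, 39.4, 12.0]
ee_rot: [180.0, -0.0, 94.7]
force: [1.4, 0.2, 0.1]
gripper_width: 0.5
rear edge: yaw 6.0  x@mid -204.4  y -97.4..97.0
tool st [-257.1   75.5] rect ((-145.56842041015625, -0.461883544921875), (127.66152954101562, 190.26100158691406), 6.732325077056885) F [1.4 0.2 0.1] t 9.35
```

```bash
python3 -m pendant '[{"xyz":[0,0.012,0],"roll":0,"jaw":1},{"xyz":[0,0.02,0],"roll":0,"jaw":1},{"xyz":[0,0.0225,0],"roll":0,"jaw":1},{"xyz":[0,0.025,0],"roll":0,"jaw":1},{"xyz":[0,0.0275,0],"roll":0,"jaw":1},{"xyz":[0,0.03,0],"roll":0,"jaw":1},{"xyz":[0,0.0325,0],"roll":0,"jaw":1},{"xyz":[0,0.035,0],"roll":0,"jaw":1}]'
python3 -m pendant '[{"xyz":[0,0.0025,0],"roll":0,"jaw":1},{"xyz":[0,0.005,0],"roll":0,"jaw":1},{"xyz":[0,0.0075,0],"roll":0,"jaw":1},{"xyz":[0,0.01,0],"roll":0,"jaw":1},{"xyz":[0,0.0125,0],"roll":0,"jaw":1},{"xyz":[0,0.015,0],"roll":0,"jaw":1},{"xyz":[0,0.0175,0],"roll":0,"jaw":1},{"xyz":[0,0.0175,0],"roll":0,"jaw":1}]'
python3 look.py
```

```text
time_s: 10.4
ee_pos: [535.4, 40.5, 11.0]
ee_rot: [-179.5, -0.1, 94.6]
force: [-7.5, 4.2, 2.7]
gripper_width: 0.7
time_s: 11.4
ee_pos: [553.4, 42.0, 10.9]
ee_rot: [-179.6, -0.1, 94.6]
force: [-7.1, 3.6, 1.2]
gripper_width: 0.4
rear edge: yaw -2.8  x@mid -189.3  y -103.4..86.9
tool st [-207.4   74.1] rect ((-140.91539001464844, -7.719779968261719), (190.18716430664062, 104.60862731933594), 87.8083267211914) F [-7.1  3.6  1.2] t 11.4
```

```bash
python3 -m pendant '[{"xyz":[0,-0.036,0],"roll":0,"jaw":1},{"xyz":[-0.045,-0.04,0],"roll":0,"jaw":1},{"xyz":[-0.1,-0.04,0],"roll":0,"jaw":1},{"xyz":[-0.157,-0.04,0],"roll":0,"jaw":1},{"xyz":[-0.157,-0.03,0],"roll":0,"jaw":1},{"xyz":[-0.157,-0.02,0],"roll":0,"jaw":1},{"xyz":[-0.157,-0.015,0],"roll":0,"jaw":1},{"xyz":[-0.157,-0.0125,0],"roll":0,"jaw":1}]'
python3 -m pendant '[{"xyz":[0,0.0025,0],"roll":0,"jaw":1},{"xyz":[0.001,0.005,0],"roll":0,"jaw":1},{"xyz":[0.002,0.0075,0],"roll":0,"jaw":1},{"xyz":[0.003,0.01,0],"roll":0,"jaw":1},{"xyz":[0.004,0.0125,0],"roll":0,"jaw":1},{"xyz":[0.005,0.015,0],"roll":0,"jaw":1},{"xyz":[0.006,0.0175,0],"roll":0,"jaw":1},{"xyz":[0.007,0.02,0],"roll":0,"jaw":1}]'
python3 look.py
```

```text
time_s: 12.45
ee_pos: [557.4, -113.9, 11.8]
ee_rot: [-180.0, -0.0, 94.8]
force: [0.0, -0.2, 0.1]
gripper_width: 0.4
time_s: 13.45
ee_pos: [572.9, -107.0, 11.0]
ee_rot: [-179.6, 0.0, 94.8]
force: [-6.1, -3.7, 0.8]
gripper_width: 0.3
rear edge: yaw 1.0  x@mid -179.8  y -98.4..90.7
tool st [-199.9  -76. ] rect ((-136.50125122070312, -3.897918701171875), (93.83281707763672, 190.2343292236328), 1.3283227682113647) F [-6.1 -3.7  0.8] t 13.45
```

```bash
python3 -m pendant '[{"xyz":[0,0.0025,0],"roll":0,"jaw":1},{"xyz":[0,0.005,0],"roll":0,"jaw":1},{"xyz":[0,0.0075,0],"roll":0,"jaw":1},{"xyz":[0,0.01,0],"roll":0,"jaw":1},{"xyz":[0,-0.02,0],"roll":0,"jaw":1},{"xyz":[0.04,-0.027,0],"roll":0,"jaw":1},{"xyz":[0.095,-0.027,0],"roll":0,"jaw":1},{"xyz":[0.151,-0.027,0],"roll":0,"jaw":1}]'
python3 look.py
```

```text
time_s: 14.5
ee_pos: [537.1, 43.2, 12.2]
ee_rot: [179.9, -0.0, 94.7]
force: [0.4, -0.1, -1.2]
gripper_width: 0.4
rear edge: yaw 4.6  x@mid -172.5  y -97.4..94.3
tool st [-223.5   76.6] rect ((-131.93605041503906, -1.9040374755859375), (90.72504425048828, 190.0410919189453), 4.176520824432373) F [ 0.4 -0.1 -1.2] t 14.5
```

```bash
python3 -m pendant '[{"xyz":[0.001,0.013,0],"roll":0,"jaw":1},{"xyz":[0.001,0.021,0],"roll":0,"jaw":1},{"xyz":[0.001,0.0235,0],"roll":0,"jaw":1},{"xyz":[0.001,0.026,0],"roll":0,"jaw":1},{"xyz":[0.001,0.0285,0],"roll":0,"jaw":1},{"xyz":[0.001,0.031,0],"roll":0,"jaw":1},{"xyz":[0.001,0.0335,0],"roll":0,"jaw":1},{"xyz":[0.001,0.036,0],"roll":0,"jaw":1}]'
python3 -m pendant '[{"xyz":[0,0.002,0],"roll":0,"jaw":1},{"xyz":[0,0.004,0],"roll":0,"jaw":1},{"xyz":[0,0.006,0],"roll":0,"jaw":1},{"xyz":[0,0.008,0],"roll":0,"jaw":1},{"xyz":[0,0.01,0],"roll":0,"jaw":1},{"xyz":[0,0.012,0],"roll":0,"jaw":1},{"xyz":[0,0.014,0],"roll":0,"jaw":1},{"xyz":[0,0.014,0],"roll":0,"jaw":1}]'
python3 look.py
```

```text
time_s: 15.55
ee_pos: [569.2, 45.3, 11.1]
ee_rot: [-179.5, -0.1, 94.6]
force: [-7.7, 3.5, 3.4]
gripper_width: 0.6
time_s: 16.55
ee_pos: [582.8, 46.5, 10.9]
ee_rot: [-179.5, -0.1, 94.6]
force: [-8.1, 2.5, 2.1]
gripper_width: 0.6
rear edge: yaw -2.4  x@mid -159.4  y -101.2..89.4
tool st [-177.6   76.2] rect ((-127.0162124633789, -5.357994079589844), (190.22166442871094, 74.41950988769531), 87.6341781616211) F [-8.1  2.5  2.1] t 16.55
```

```bash
python3 -m pendant '[{"xyz":[0,-0.036,0],"roll":0,"jaw":1},{"xyz":[-0.045,-0.04,0],"roll":0,"jaw":1},{"xyz":[-0.1,-0.04,0],"roll":0,"jaw":1},{"xyz":[-0.158,-0.04,0],"roll":0,"jaw":1},{"xyz":[-0.158,-0.03,0],"roll":0,"jaw":1},{"xyz":[-0.158,-0.02,0],"roll":0,"jaw":1},{"xyz":[-0.158,-0.015,0],"roll":0,"jaw":1},{"xyz":[-0.158,-0.0125,0],"roll":0,"jaw":1}]'
python3 -m pendant '[{"xyz":[0,0.0025,0],"roll":0,"jaw":1},{"xyz":[0,0.005,0],"roll":0,"jaw":1},{"xyz":[0.001,0.0075,0],"roll":0,"jaw":1},{"xyz":[0.002,0.01,0],"roll":0,"jaw":1},{"xyz":[0.003,0.0125,0],"roll":0,"jaw":1},{"xyz":[0.004,0.015,0],"roll":0,"jaw":1},{"xyz":[0.005,0.0175,0],"roll":0,"jaw":1},{"xyz":[0.005,0.02,0],"roll":0,"jaw":1}]'
python3 look.py
```

```text
time_s: 17.6
ee_pos: [587.2, -110.5, 11.8]
ee_rot: [-179.9, -0.0, 94.8]
force: [-3.2, -0.0, 2.3]
gripper_width: 0.6
time_s: 18.6
ee_pos: [603.4, -105.1, 11.0]
ee_rot: [-179.6, 0.0, 94.8]
force: [-6.1, -4.8, 0.5]
gripper_width: 0.2
rear edge: yaw 1.4  x@mid -150.1  y -97.7..91.5
tool st [-169.3  -76.6] rect ((-122.44230651855469, -2.88427734375), (63.429134368896484, 189.85403442382812), 1.5515133142471313) F [-6.1 -4.8  0.5] t 18.6
```

```bash
python3 -m pendant '[{"xyz":[0,0.0015,0],"roll":0,"jaw":1},{"xyz":[0,0.003,0],"roll":0,"jaw":1},{"xyz":[0,0.0045,0],"roll":0,"jaw":1},{"xyz":[0,0.006,0],"roll":0,"jaw":1},{"xyz":[0,-0.022,0],"roll":0,"jaw":1},{"xyz":[0.04,-0.03,0],"roll":0,"jaw":1},{"xyz":[0.095,-0.03,0],"roll":0,"jaw":1},{"xyz":[0.152,-0.03,0],"roll":0,"jaw":1}]'
python3 look.py
```

```text
time_s: 19.65
ee_pos: [564.5, 45.8, 12.2]
ee_rot: [179.9, -0.0, 94.7]
force: [0.5, -0.2, 0.4]
gripper_width: 0.7
rear edge: yaw 3.9  x@mid -145.3  y -97.7..92.7
tool st [-196.   77.] rect ((-123.17314147949219, -2.1328048706054688), (192.23056030273438, 63.647926330566406), 89.98672485351562) F [ 0.5 -0.2  0.4] t 19.65
```

```bash
python3 -m pendant '[{"xyz":[0,0.012,0],"roll":0,"jaw":1},{"xyz":[0,0.02,0],"roll":0,"jaw":1},{"xyz":[0,0.023,0],"roll":0,"jaw":1},{"xyz":[0,0.025,0],"roll":0,"jaw":1},{"xyz":[0,0.027,0],"roll":0,"jaw":1},{"xyz":[0,0.029,0],"roll":0,"jaw":1},{"xyz":[0,0.031,0],"roll":0,"jaw":1},{"xyz":[0,0.033,0],"roll":0,"jaw":1}]'
python3 -m pendant '[{"xyz":[0,0.0015,0],"roll":0,"jaw":1},{"xyz":[0,0.003,0],"roll":0,"jaw":1},{"xyz":[0,0.0045,0],"roll":0,"jaw":1},{"xyz":[0,0.006,0],"roll":0,"jaw":1},{"xyz":[0,0.0075,0],"roll":0,"jaw":1},{"xyz":[0,0.009,0],"roll":0,"jaw":1},{"xyz":[0,0.0105,0],"roll":0,"jaw":1},{"xyz":[0,0.012,0],"roll":0,"jaw":1}]'
python3 look.py
```

```text
time_s: 20.7
ee_pos: [593.5, 46.6, 11.3]
ee_rot: [-179.5, -0.1, 94.6]
force: [-8.0, 3.3, 3.6]
gripper_width: 0.6
time_s: 21.7
ee_pos: [605.3, 47.7, 11.0]
ee_rot: [-179.5, -0.1, 94.6]
force: [-8.1, 3.8, 3.2]
gripper_width: 0.2
rear edge: yaw -1.1  x@mid -135.6  y -96.2..91.4
tool st [-155.2   75.6] rect ((-115.66765594482422, -2.198760986328125), (188.52053833007812, 48.14115524291992), 89.9939193725586) F [-8.1  3.8  3.2] t 21.7
```

```bash
python3 -m pendant '[{"xyz":[0,-0.034,0],"roll":0,"jaw":1},{"xyz":[-0.045,-0.038,0],"roll":0,"jaw":1},{"xyz":[-0.1,-0.038,0],"roll":0,"jaw":1},{"xyz":[-0.156,-0.038,0],"roll":0,"jaw":1},{"xyz":[-0.156,-0.028,0],"roll":0,"jaw":1},{"xyz":[-0.156,-0.018,0],"roll":0,"jaw":1},{"xyz":[-0.156,-0.014,0],"roll":0,"jaw":1},{"xyz":[-0.156,-0.012,0],"roll":0,"jaw":1}]'
python3 -m pendant '[{"xyz":[0,0.0015,0],"roll":0,"jaw":1},{"xyz":[0,0.003,0],"roll":0,"jaw":1},{"xyz":[0,0.0045,0],"roll":0,"jaw":1},{"xyz":[0,0.006,0],"roll":0,"jaw":1},{"xyz":[0,0.0075,0],"roll":0,"jaw":1},{"xyz":[0,0.009,0],"roll":0,"jaw":1},{"xyz":[0,0.0105,0],"roll":0,"jaw":1},{"xyz":[0,0.012,0],"roll":0,"jaw":1}]'
python3 look.py
```

```text
time_s: 22.75
ee_pos: [610.5, -107.4, 11.8]
ee_rot: [-180.0, -0.0, 94.8]
force: [0.1, -0.2, 0.2]
gripper_width: 0.4
time_s: 23.75
ee_pos: [619.2, -108.9, 11.6]
ee_rot: [-179.6, 0.0, 94.8]
force: [-7.6, -3.4, 2.6]
gripper_width: 0.4
rear edge: yaw -0.2  x@mid -133.1  y -98.4..90.6
tool st [-153.9  -81.6] rect ((-113.93508911132812, -3.55810546875), (190.1370391845703, 45.68179702758789), 89.10376739501953) F [-7.6 -3.4  2.6] t 23.75
```

```bash
python3 -m pendant '[{"xyz":[0,0.0015,0],"roll":0,"jaw":1},{"xyz":[0,0.003,0],"roll":0,"jaw":1},{"xyz":[0,0.0045,0],"roll":0,"jaw":1},{"xyz":[0,0.006,0],"roll":0,"jaw":1},{"xyz":[0,0.0075,0],"roll":0,"jaw":1},{"xyz":[0,0.008,0],"roll":0,"jaw":1},{"xyz":[0,0.008,0],"roll":0,"jaw":1},{"xyz":[0,0.008,0],"roll":0,"jaw":1}]'
python3 look.py
```

```text
time_s: 24.8
ee_pos: [623.6, -108.6, 11.6]
ee_rot: [-179.2, 0.0, 94.8]
force: [-14.0, -5.9, 9.6]
gripper_width: 0.4
rear edge: yaw 1.2  x@mid -129.9  y -98.3..90.8
tool st [-149.4  -81.7] rect ((-111.78497314453125, -3.628753662109375), (42.7930908203125, 189.5889129638672), 1.3653392791748047) F [-14.   -5.9   9.6] t 24.8
```

```bash
python3 -m pendant '[{"xyz":[0,-0.036,0],"roll":0,"jaw":1},{"xyz":[0.045,-0.04,0],"roll":0,"jaw":1},{"xyz":[0.1,-0.04,0],"roll":0,"jaw":1},{"xyz":[0.158,-0.04,0],"roll":0,"jaw":1},{"xyz":[0.158,-0.03,0],"roll":0,"jaw":1},{"xyz":[0.158,-0.022,0],"roll":0,"jaw":1},{"xyz":[0.158,-0.018,0],"roll":0,"jaw":1},{"xyz":[0.158,-0.016,0],"roll":0,"jaw":1}]'
python3 -m pendant '[{"xyz":[0,0.0015,0],"roll":0,"jaw":1},{"xyz":[0,0.003,0],"roll":0,"jaw":1},{"xyz":[0,0.0045,0],"roll":0,"jaw":1},{"xyz":[0,0.006,0],"roll":0,"jaw":1},{"xyz":[0,0.0075,0],"roll":0,"jaw":1},{"xyz":[0,0.009,0],"roll":0,"jaw":1},{"xyz":[0,0.0105,0],"roll":0,"jaw":1},{"xyz":[0,0.012,0],"roll":0,"jaw":1}]'
python3 look.py
```

```text
time_s: 25.85
ee_pos: [601.6, 47.9, 11.8]
ee_rot: [-180.0, 0.0, 94.6]
force: [0.6, 0.1, -0.7]
gripper_width: 0.1
time_s: 26.85
ee_pos: [609.4, 50.8, 11.6]
ee_rot: [-179.6, -0.1, 94.7]
force: [-8.7, 2.5, 4.8]
gripper_width: 0.4
rear edge: yaw 0.8  x@mid -128.4  y -96.3..91.3
tool st [-150.8   78.3] rect ((-112.17388153076172, -2.54107666015625), (43.124385833740234, 188.15737915039062), 0.9224171042442322) F [-8.7  2.5  4.8] t 26.85
```

```bash
python3 -m pendant '[{"xyz":[0,0.0015,0],"roll":0,"jaw":1},{"xyz":[0,0.003,0],"roll":0,"jaw":1},{"xyz":[0,0.0045,0],"roll":0,"jaw":1},{"xyz":[0,0.006,0],"roll":0,"jaw":1},{"xyz":[0,0.007,0],"roll":0,"jaw":1},{"xyz":[0,0.008,0],"roll":0,"jaw":1},{"xyz":[0,0.008,0],"roll":0,"jaw":1},{"xyz":[0,0.008,0],"roll":0,"jaw":1}]'
python3 look.py
```

```text
time_s: 27.9
ee_pos: [611.8, 51.2, 11.5]
ee_rot: [-178.9, -0.1, 94.7]
force: [-18.6, 1.5, 14.4]
gripper_width: 0.3
rear edge: yaw -0.5  x@mid -127.7  y -96.2..91.5
tool st [-148.4   78.5] rect ((-111.61235809326172, -2.0234451293945312), (41.05018615722656, 188.7847900390625), 0.02302432432770729) F [-18.6   1.5  14.4] t 27.9
```

```bash
python3 -m pendant '[{"xyz":[0,-0.038,0],"roll":0,"jaw":1},{"xyz":[-0.045,-0.043,0],"roll":0,"jaw":1},{"xyz":[-0.1,-0.043,0],"roll":0,"jaw":1},{"xyz":[-0.158,-0.043,0],"roll":0,"jaw":1},{"xyz":[-0.158,-0.03,0],"roll":0,"jaw":1},{"xyz":[-0.158,-0.02,0],"roll":0,"jaw":1},{"xyz":[-0.158,-0.016,0],"roll":0,"jaw":1},{"xyz":[-0.158,-0.014,0],"roll":0,"jaw":1}]'
python3 -m pendant '[{"xyz":[0,0.0015,0],"roll":0,"jaw":1},{"xyz":[0,0.003,0],"roll":0,"jaw":1},{"xyz":[0,0.0045,0],"roll":0,"jaw":1},{"xyz":[0,0.006,0],"roll":0,"jaw":1},{"xyz":[0,0.0075,0],"roll":0,"jaw":1},{"xyz":[0,0.009,0],"roll":0,"jaw":1},{"xyz":[0,0.0105,0],"roll":0,"jaw":1},{"xyz":[0,0.012,0],"roll":0,"jaw":1}]'
python3 look.py
```

```text
time_s: 28.95
ee_pos: [620.4, -106.4, 11.8]
ee_rot: [-180.0, -0.0, 94.8]
force: [0.1, 0.4, 0.3]
gripper_width: 0.7
time_s: 29.95
ee_pos: [624.0, -107.4, 11.9]
ee_rot: [-179.0, -0.1, 94.8]
force: [-21.4, -2.4, 15.1]
gripper_width: 0.7
rear edge: yaw -0.9  x@mid -127.4  y -96.3..91.1
tool st [-149.   -80.6] rect ((-111.0073471069336, -2.2088165283203125), (188.0636444091797, 39.81544876098633), 88.84282684326172) F [-21.4  -2.4  15.1] t 29.95
```

```bash
python3 -m pendant '[{"xyz":[0,-0.038,0],"roll":0,"jaw":1},{"xyz":[0.045,-0.043,0],"roll":0,"jaw":1},{"xyz":[0.1,-0.043,0],"roll":0,"jaw":1},{"xyz":[0.157,-0.043,0],"roll":0,"jaw":1},{"xyz":[0.157,-0.03,0],"roll":0,"jaw":1},{"xyz":[0.157,-0.02,0],"roll":0,"jaw":1},{"xyz":[0.157,-0.016,0],"roll":0,"jaw":1},{"xyz":[0.157,-0.014,0],"roll":0,"jaw":1}]'
python3 -m pendant '[{"xyz":[0,0.0015,0],"roll":0,"jaw":1},{"xyz":[0,0.003,0],"roll":0,"jaw":1},{"xyz":[0,0.0045,0],"roll":0,"jaw":1},{"xyz":[0,0.006,0],"roll":0,"jaw":1},{"xyz":[0,0.0075,0],"roll":0,"jaw":1},{"xyz":[0,0.009,0],"roll":0,"jaw":1},{"xyz":[0,0.0105,0],"roll":0,"jaw":1},{"xyz":[0,0.012,0],"roll":0,"jaw":1}]'
python3 look.py
```

```text
time_s: 31.0
ee_pos: [605.6, 47.2, 11.8]
ee_rot: [-180.0, -0.0, 94.6]
force: [-0.4, 0.1, -0.1]
gripper_width: 0.5
time_s: 32.0
ee_pos: [612.1, 49.1, 11.6]
ee_rot: [-179.3, -0.0, 94.7]
force: [-12.8, -0.9, 10.8]
gripper_width: 0.5
rear edge: yaw 0.0  x@mid -127.2  y -96.3..91.5
tool st [-148.3   76.5] rect ((-111.32566833496094, -2.46563720703125), (40.21733856201172, 188.3477325439453), 0.2731272876262665) F [-12.8  -0.9  10.8] t 32.0
```

```bash
python3 -m pendant '[{"xyz":[0,-0.02,0],"roll":0,"jaw":1},{"xyz":[0,-0.05,0],"roll":0,"jaw":1},{"xyz":[0,-0.08,0],"roll":0,"jaw":1},{"xyz":[0,-0.08,-0.04],"roll":0,"jaw":1},{"xyz":[0,-0.08,-0.09],"roll":0,"jaw":1},{"xyz":[0,-0.08,-0.14],"roll":0,"jaw":1},{"xyz":[0,-0.08,-0.16],"roll":0,"jaw":1},{"xyz":[0,-0.08,-0.16],"roll":0,"jaw":1}]'
python3 look.py
python3 - <<'E'
from h import *
p,d=env.grab_frame("scene");cv2.imwrite("pics/s3.png",p)
E
```

```text
time_s: 33.05
ee_pos: [538.9, 42.9, 173.7]
ee_rot: [179.7, 0.0, 94.7]
force: [-0.1, -0.6, -0.4]
gripper_width: 0.3
rear edge: yaw -0.5  x@mid -126.5  y -96.2..91.0
tool st [-221.7   76.2] rect ((-110.79056549072266, -2.3907012939453125), (188.00242614746094, 40.31641387939453), 89.48716735839844) F [-0.1 -0.6 -0.4] t 33.05
```

View pics/s3.png

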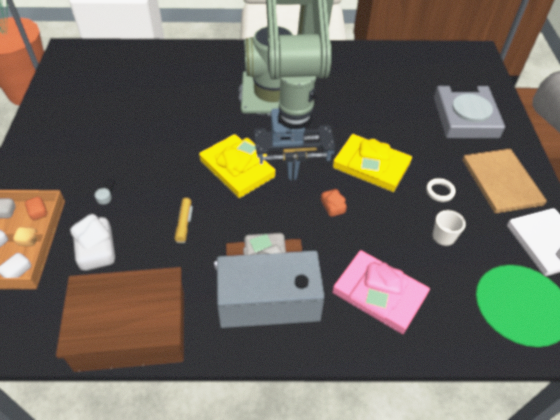

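The plinth (264,247) stands square under the hood and the tool hangs free at (293,165). The torch, pebble and other things are at the same pixels as before. I'm handing the job in.

```bash
python3 -c "
from workcell import env
print(env.job_done())"
```

```text
the job is handed in; nothing more can be done
None
```

I walked the plinth into the viewing station by pushing its two rear corners in turn with the shut fingers, until both front corners came up against the stop. I then backed off and lifted clear, and handed the job in at about 33 s.

- **Speed:** Pushes ran at 20 mm/s or less, about 12 mm/s over the last stretch.
- **Home and square:** I pressed each rear corner twice at the end, and each came back to within about 0.5 mm of where it had been. The left and right stopping points differ by about 0.6 mm, which is about 0.2° off square. The camera's last reading was -0.5°. Its rear edge ended about 127 mm before the bay's middle, inside the expected 118 to 142 mm.
- **Swing and force:** The largest yaw I measured was about 6.7° off the station's direction. The highest push force I read was about 21 N along the push, read only at the end of each move.
- **Other things:** In the last picture everything else was where it started, and the force on the released tool was about zero.
- **Disagreements:** The scene camera and the robot differed by about 4 mm. That is why I judged "home" by the contact force and the repeated stops, not by the camera. The stop itself was never seen, and I had no direct check that the stone was untouched. In the pictures the finger kept about 5 mm or more from it.

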